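# Load four capacitors into their test holders

## Robot

A 6-joint arm with a two-finger parallel gripper is mounted at the origin on the work surface. World frame = base frame: x ahead of the robot, y to its left, z up, the work surface at z = 0. Lengths are in m, angles in rad, forces in N, time in s.
With the tool pointing down it reaches from about 0.25 to 0.775 m from the base axis. Payload 4 kg.
Tool frame: the origin (TCP) lies at the very end of the fingers, on their centre line; the grasp point (between the pads) lies 19 mm behind it; z points along the fingers, y is the direction in which the jaws open and shut (so a half turn about z gives the same grasp; the last joint's range is limited). The gripper opens to 94 mm and grips with 3 to 60 N. Pads are 16 mm wide; open, the fingers measure 119 mm over their backs; the gripper's body (75 mm by 177 mm) begins 78 mm behind the grasp point.
Start: joints at [-1.414, 0.087, 1.371, -0, 1.684, -0.103], TCP at [0.141, -0.532, 0.206] pointing down, gripper open.
Joint ranges: [-3.1, 3.1], [-0.76, 2.03], [0.27, 2.55], [-1.08, 4.22], [0.17, 2.65], [-2.57, 2.57]. Speed limits (rad/s): [2.79, 2.79, 3.14, 3.14, 3.14, 3.14].

## Interface

Orientations are given as [roll, pitch, yaw] about the fixed x, y, z axes, in that order (R = Rz(yaw) Ry(pitch) Rx(roll)).
In Python, from bench import robot, snapshot, models gives the robot as it stands.
- The arm moves only by the tool arm_command, never from a script. Its argument "commands" is text: rows parted by semicolons, each of 7 numbers parted by spaces: the shift along the tool's x, y, z in mm, then the turn, a rotation vector about the tool's x, y, z in degrees, then the opening, from 0 (shut) to 1 (fully open). In form: tx ty tz rx ry rz hand; .... A call has 1 to 12 rows; each row shifts and turns the pose as measured when the row begins, along the tool's axes as they then stand; what a row does not reach is not made up. A row lasts 1/8 s, in which the tool goes at most 62.5 mm and 10.7 degrees, less where a joint would pass 70% of its speed; a pose out of reach is approached as far as the arm can. A call is refused whole if a number of a shift passes 62.5 or a number of a turn 10.7, either way. A call with a gripper value outside its range is refused whole. The fingers move at their own pace and stop on an object; the grip force is fixed at half the most. Time passes only in rows, so rows that do not move let the fingers close. It gives the time, the measured TCP pose, the force and the opening at its end, in the units of the state.
- robot.get_obs(): the state, without advancing time (a new reading comes with each control period).
- snapshot(name): name is "scene" or "side" or "wrist"; returns a dict with "img" (480x640x3 uint8, blue, green, red), "camera_matrix" (3x3 intrinsics, pixels), "origin" and "rotation" of the camera in the world. Camera axes: x right, y down, z forward; pixel columns grow to the right and rows downward; lengths in m; the calibration is good to about 2 mm. The wrist camera is an equidistant fisheye: a pixel r from the principal point sees the ray r / f radians off the axis. A picture is of the moment at which its call begins. There is no depth.
- robot.close_job(): hands the job in, once; it reports no verdict.
Trained networks look in a picture, given as the dict that the camera call returned (one of the last four; its "shot" number tells which), for a name from the list of things; names that differ only in an ending like _2 or _b are one class to them, and where a whole thing is asked for, a point or a joint stands for the part that bears it (a point fixed in the world has none). Each returns a list of dicts, best first, with "conf" (0 to 1); they miss things now and then, are a little off and sometimes report something else, mostly with a low value. They report only what shows in the picture. A call takes as long as a camera call.
- models.spot_in(query, picture): "bbox" ([left, top, width, height] as shares, 0 to 1, of the picture: columns of its width, rows of its height, round what is visible of it).
- models.tip_of(query, picture): "centre" ([column, row] as shares, 0 to 1, of the picture: columns of its width, rows of its height: a listed point, or the origin of a listed thing).
The state is a dict: "time": time; "joint_positions": joint angles; "qvel": joint speeds; "joint_torque": joint torques, N m; "tool_pos": TCP position; "ee_rot": TCP orientation; "wrist_force": force on the tool from outside, world axes, zero at the start; "wrist_torque": the same for the moment, N m; "width": finger opening in m.
Only numpy, scipy, OpenCV 4.12 (cv2) and the standard library are available. Lean on these libraries where they do the work, as an engineer would, in place of code of your own. Each camera call takes 0.05 s, during which the arm holds its last target. There are 200 camera calls.

## Task

Get the leakage test ready: pick the four black can capacitors out of the parts on the bench and stand each one upright in the test holder made for its size, the largest capacitor in the holder with the largest collar and so on down to the smallest, inside the collar and flat on the base plate. Do not tip any capacitor over, and leave the solder reel and the heat sink where they are.

Things in the scene. Friction and masses are not known exactly. Their poses are not given: they have to be found in the camera images.
- capacitor_a: The largest of four electrolytic capacitors: an upright plain cylinder with a black sleeve, a narrow pale stripe down one side and a bare aluminium top with a scored cross; diameter 52 mm, height 70 mm, loose. Origin: centre of its underside; z points up through its top.
- capacitor_b: The second largest of four electrolytic capacitors: an upright plain cylinder with a black sleeve, a narrow pale stripe down one side and a bare aluminium top with a scored cross; diameter 42 mm, height 62 mm, loose. Origin: centre of its underside; z points up through its top.
- capacitor_c: The second smallest of four electrolytic capacitors: an upright plain cylinder with a black sleeve, a narrow pale stripe down one side and a bare aluminium top with a scored cross; diameter 32 mm, height 54 mm, loose. Origin: centre of its underside; z points up through its top.
- capacitor_d: The smallest of four electrolytic capacitors: an upright plain cylinder with a black sleeve, a narrow pale stripe down one side and a bare aluminium top with a scored cross; diameter 22 mm, height 46 mm, loose. Origin: centre of its underside; z points up through its top.
- holder_a: The largest of four test holders, made for the 52 mm capacitor: a fixed square grey base plate 86 mm wide and 4 mm thick with a round white collar in its middle, inner diameter 70 mm, wall 4 mm, its rim 12 mm above the table; two brass studs 10 mm high on the two +x corners of the plate. Origin: on the table under the centre of the collar; z up. A seated capacitor stands inside the collar with its underside on the plate, 4 mm above the origin.
- holder_b: The second largest of four test holders, made for the 42 mm capacitor: a fixed square grey base plate 76 mm wide and 4 mm thick with a round white collar in its middle, inner diameter 60 mm, wall 4 mm, its rim 12 mm above the table; two brass studs 10 mm high on the two +x corners of the plate. Origin: on the table under the centre of the collar; z up. A seated capacitor stands inside the collar with its underside on the plate, 4 mm above the origin.
- holder_c: The second smallest of four test holders, made for the 32 mm capacitor: a fixed square grey base plate 66 mm wide and 4 mm thick with a round white collar in its middle, inner diameter 50 mm, wall 4 mm, its rim 12 mm above the table; two brass studs 10 mm high on the two +x corners of the plate. Origin: on the table under the centre of the collar; z up. A seated capacitor stands inside the collar with its underside on the plate, 4 mm above the origin.
- holder_d: The smallest of four test holders, made for the 22 mm capacitor: a fixed square grey base plate 56 mm wide and 4 mm thick with a round white collar in its middle, inner diameter 40 mm, wall 4 mm, its rim 12 mm above the table; two brass studs 10 mm high on the two +x corners of the plate. Origin: on the table under the centre of the collar; z up. A seated capacitor stands inside the collar with its underside on the plate, 4 mm above the origin.
- solder_reel: A full reel of solder standing on its flange, grey flanges and bright metal between them, diameter 50 mm, height 44 mm, loose; not a capacitor. Origin: centre of its underside; z up.
- heat_sink: A bare aluminium heat sink with seven upright fins, 60 x 45 mm and 35 mm high, fins along its x, loose. Origin: centre of its underside; z up. A breadboard 83 x 55 mm, 9 mm high, is fixed somewhere among these things; everything else on the bench lies outside them, beyond or to the sides.

How it is judged:
At the end, for the whole second after the job is handed in: Each of the four capacitors stands in the holder of its own size: axes within 12 mm of each other horizontally, underside 1 to 8 mm above the holder's origin (that is, on the plate, not on the rim), upright within 0.1 rad, and at rest (slower than 0.02 m/s) (horizontal distance between capacitor_a and holder_a below 0.012 m and z of capacitor_a in the frame of holder_a between 0.001 and 0.008 m and angle between each of capacitor_a, capacitor_b, capacitor_c, capacitor_d's own z axis and vertical below 0.1 rad and linear speed of each of capacitor_a, capacitor_b, capacitor_c, capacitor_d below 0.02 m/s and horizontal distance between capacitor_b and holder_b below 0.012 m and z of capacitor_b in the frame of holder_b between 0.001 and 0.008 m and horizontal distance between capacitor_c and holder_c below 0.012 m and z of capacitor_c in the frame of holder_c between 0.001 and 0.008 m and horizontal distance between capacitor_d and holder_d below 0.012 m and z of capacitor_d in the frame of holder_d between 0.001 and 0.008 m); the robot touches nothing.
It fails at once if a capacitor is tipped over (more than about 57 degrees from upright) (angle between any of capacitor_a, capacitor_b, capacitor_c, capacitor_d's own z axis and vertical above 1 rad).
It fails at once if the solder reel or the heat sink is shifted by more than 30 mm (distance of any of solder_reel, heat_sink from where it was at the start of the episode above 0.03 m).
It also fails if it takes over 96 s, if anything falls off the work surface, if the arm or the gripper's body presses on something with over 40 N, if the wrist force passes 120 N, or if a joint passes its speed limit or range.

## Working session

There is one attempt and no reset: what is moved stays moved. The work goes in short steps, Python scripts to look and compute and a tool call to move; the robot and the scene stay as the last step left them, time stands still between calls to the robot, and variables do not carry over. Pictures are saved under pics/ and viewed, about 12 in all and at most 16, crops included, and the job is handed in when it is done.

Besides the shell and the picture viewer there is one more tool, called after ">>>" in YAML: its name, and indented under it one key for each argument. arm_command: Moves the arm, as the interface text tells. Its arguments: {"type":"object","properties":{"commands":{"type":"string"}},"required":["commands"]}

```bash
mkdir -p pics; ls
cat > h.py <<'E'
import numpy as np, cv2
from bench import robot, snapshot, models
E
python3 - <<'E'
from h import *
o=robot.get_obs(); print(o)
for n in ("scene","side"):
    s=snapshot(n); cv2.imwrite(f"pics/{n}0.png",s["img"]); print(n,s["camera_matrix"],s["origin"],s["rotation"])
    for q in ("capacitor_a","holder_a","solder_reel","heat_sink"):
        for d in models.spot_in(q,s): print(q,round(d["conf"],2),np.round(np.array(d["bbox"])*[640,480,640,480]))
        for d in models.tip_of(q,s): print(q,'tip',round(d["conf"],2),np.round(np.array(d["centre"])*[640,480]))
E
```

```text
pics
{'time': 0.0, 'joint_positions': array([-1.41410731e+00,  8.79545097e-02,  1.37221469e+00, -2.63046225e-05,
        1.68360566e+00, -1.03084385e-01]), 'qvel': array([0.00077288, 0.00043951, 0.00078887, 0.00015412, 0.0001366 ,
       0.00068531]), 'joint_torque': array([-5.03229126e-05, -3.40176344e+01, -3.02433300e+01,  7.17498385e-02,
        3.28275037e-02, -1.77617112e-04]), 'tool_pos': array([ 0.14118403, -0.53101136,  0.20432453]), 'ee_rot': array([-3.13941934e+00, -1.98547801e-04,  2.59770257e-01]), 'wrist_force': array([ 0.28473538, -0.44617296, -0.18903022]), 'wrist_torque': array([-0.00027294,  0.00062233, -0.02567438]), 'width': 0.09409148361515514}
scene [[490.17490517   0.         327.8496349 ]
 [  0.         490.17490517 239.83461091]
 [  0.           0.           1.        ]] [1.10309965 0.60900652 0.90337454] [-2.35694557  0.01690218  2.36106435]
capacitor_a 0.93 [266. 170.  20.  26.]
capacitor_a 0.78 [380. 298.  20.  30.]
capacitor_a 0.55 [246. 206.  15.  21.]
capacitor_a tip 0.76 [252. 223.]
capacitor_a tip 0.68 [276. 192.]
capacitor_a tip 0.65 [390. 322.]
capac
[... 670 characters left out ...]
37.]
capacitor_a 0.7 [353. 242.  12.  31.]
capacitor_a 0.68 [274. 310.  38.  62.]
capacitor_a 0.59 [335. 169.  20.  29.]
capacitor_a tip 0.69 [341. 197.]
capacitor_a tip 0.56 [380. 329.]
capacitor_a tip 0.54 [358. 266.]
capacitor_a tip 0.26 [285. 186.]
holder_a 0.96 [270. 240.  30.  23.]
holder_a 0.73 [333. 167.  25.  10.]
holder_a 0.72 [331. 216.  41.  26.]
holder_a 0.59 [272. 176.  33.  18.]
holder_a tip 0.72 [286. 186.]
holder_a tip 0.7 [349. 233.]
holder_a tip 0.67 [285. 250.]
holder_a tip 0.49 [345. 173.]
solder_reel 0.92 [383. 358.  44.  49.]
solder_reel 0.18 [336. 168.  18.  31.]
solder_reel tip 0.69 [402. 395.]
heat_sink 0.73 [270. 268.  44.  40.]
heat_sink 0.29 [332. 168.  22.  29.]
```

View both.

View pics/scene0.png

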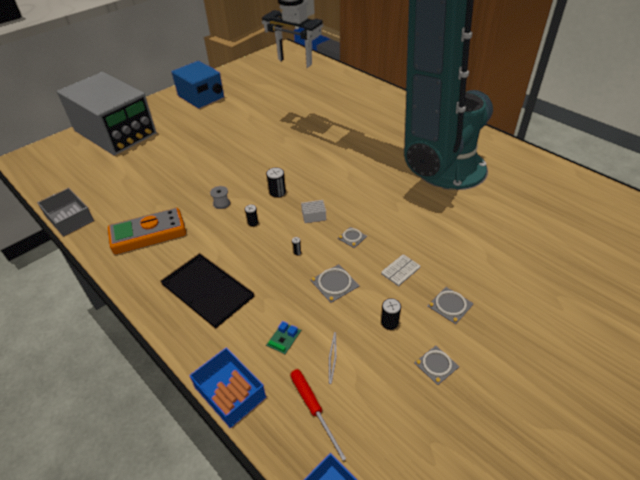

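View pics/side0.png

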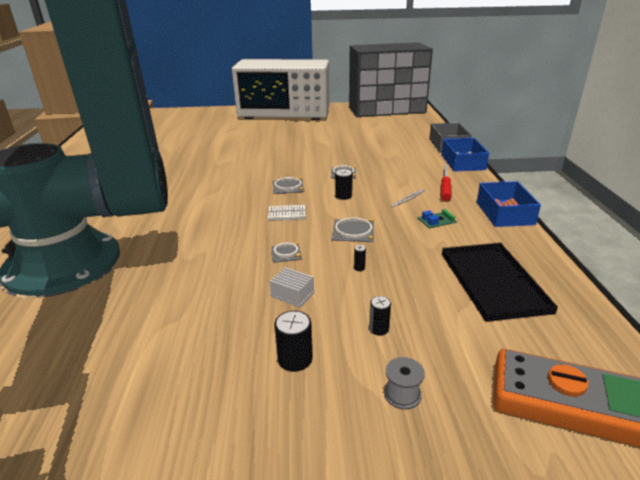

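```bash
cat >> h.py <<'E'
from scipy.spatial.transform import Rotation as R
def rot(s): return R.from_euler('xyz',s["rotation"])
def pix2w(s,uv,z=0.0):
    K=s["camera_matrix"]; d=rot(s).apply(np.linalg.solve(K,[uv[0],uv[1],1])); o=np.array(s["origin"])
    return (o+d*(z-o[2])/d[2])[:2]
def w2pix(s,p):
    c=rot(s).inv().apply(np.array(p)-s["origin"]); u=np.array(s["camera_matrix"])@c.T if c.ndim==1 else (np.array(s["camera_matrix"])@c.T); 
    return (u[:2]/u[2]).T
E
python3 - <<'E'
from h import *
for n in ("scene","side"):
    s=snapshot(n)
    for q in ("capacitor_a","holder_a","solder_reel","heat_sink"):
        for d in models.tip_of(q,s):
            c=np.array(d["centre"])*[640,480]; print(n,q,round(d["conf"],2),np.round(c),np.round(pix2w(s,c,0.0)*1000))
E
```

```text
scene capacitor_a 0.91 [275. 194.] [ 453. -285.]
scene capacitor_a 0.91 [390. 321.] [562. 238.]
scene capacitor_a 0.6 [294. 252.] [571. -74.]
scene capacitor_a 0.55 [258. 221.] [ 562. -231.]
scene capacitor_a 0.38 [436. 365.] [581. 378.]
scene holder_a 0.88 [447. 306.] [440. 303.]
scene holder_a 0.85 [335. 282.] [566.  70.]
scene holder_a 0.72 [353. 237.] [427.  -2.]
scene holder_a 0.67 [438. 367.] [581. 383.]
scene holder_a 0.41 [299. 251.] [559. -68.]
scene solder_reel 0.88 [220. 205.] [ 592. -360.]
scene heat_sink 0.97 [316. 214.] [ 431. -138.]
scene heat_sink 0.72 [391. 322.] [562. 242.]
side capacitor_a 0.87 [341. 194.] [563. 250.]
side capacitor_a 0.76 [359. 269.] [566. -72.]
side capacitor_a 0.72 [296. 358.] [ 445. -289.]
side capacitor_a 0.69 [379. 328.] [ 576. -236.]
side holder_a 0.91 [288. 188.] [432. 294.]
side holder_a 0.76 [286. 253.] [429.  -4.]
side holder_a 0.62 [291. 301.] [ 439. -155.]
side holder_a 0.59 [351. 229.] [567.  80.]
side holder_a 0.57 [344. 175.] [580. 364.]
side solder_reel 0.92 [405. 393.] [ 590. -365.]
side heat_sink 0.87 [292. 295.] [ 439. -141.]
```

>>> arm_command:
  commands: "0 0 0 0 0 7.5 1; 0 0 0 0 0 7.4 1; 38 -30 0 0 0 0 1; 38 -30 0 0 0 0 1; 38 -30 0 0 0 0 1; 38 -30 0 0 0 0 1; 38 -30 0 0 0 0 1; 38 -30 0 0 0 0 1; 38 -30 0 0 0 0 1; 38 -30 0 0 0 0 1; 0 0 0 0 0 0 1"

```text
time: 2.78
tool_pos: [0.4566, -0.2885, 0.2054]
ee_rot: [3.14, -0.002, -0.013]
wrist_force: [-0.7, -0.3, -0.3]
width: 0.0941
```

```bash
cat >> h.py <<'E'
def fray(s,uv):
    K=s["camera_matrix"]; v=(np.array(uv)-[K[0][2],K[1][2]])/K[0][0]; th=np.linalg.norm(v)
    return np.r_[np.sin(th)*v/max(th,1e-9),np.cos(th)]
def fpix2w(s,uv,z=0.0):
    d=rot(s).apply(fray(s,uv)); o=np.array(s["origin"]); return (o+d*(z-o[2])/d[2])[:2]
def fw2pix(s,p):
    c=rot(s).inv().apply(np.array(p)-s["origin"]); c=np.atleast_2d(c); th=np.arctan2(np.hypot(c[:,0],c[:,1]),c[:,2])
    K=s["camera_matrix"]; n=c[:,:2]/np.hypot(c[:,0],c[:,1])[:,None]
    return n*th[:,None]*K[0][0]+[K[0][2],K[1][2]]
def look(tag,qs=("capacitor_a","holder_a")):
    s=snapshot("wrist"); cv2.imwrite(f"pics/{tag}.png",s["img"])
    print(np.round(s["origin"],3),np.round(s["rotation"],3),s["camera_matrix"][0])
    for q in qs:
        for d in models.tip_of(q,s):
            c=np.array(d["centre"])*[640,480]; print(q,'tip',round(d["conf"],2),np.round(c),np.round(fpix2w(s,c)*1000))
        for d in models.spot_in(q,s): print(q,'box',round(d["conf"],2),np.round(np.array(d["bbox"])*[640,480,640,480]))
    return s
E
python3 - <<'E'
from h import *
s=look("w1"); print(robot.get_obs()["tool_pos"])
# overlay of hypothesised circles
E
```

```text
[ 0.531 -0.289  0.385] [ 2.884e+00 -2.000e-03 -1.582e+00] [371.64829954   0.         319.83845522]
capacitor_a tip 0.69 [123. 128.] [567. -68.]
capacitor_a tip 0.68 [266. 104.] [ 579. -234.]
capacitor_a tip 0.63 [318. 229.] [ 446. -287.]
capacitor_a box 0.98 [240.  82.  44.  39.]
capacitor_a box 0.82 [292. 209.  60.  66.]
capacitor_a box 0.56 [ 94. 115.  36.  21.]
holder_a tip 0.86 [ 39. 140.] [570.  63.]
holder_a box 0.97 [ 68. 222.  46.  50.]
holder_a box 0.85 [ 11. 106.  50.  71.]
[ 0.45377948 -0.29159321  0.2056082 ]
```

View pics/w1.png

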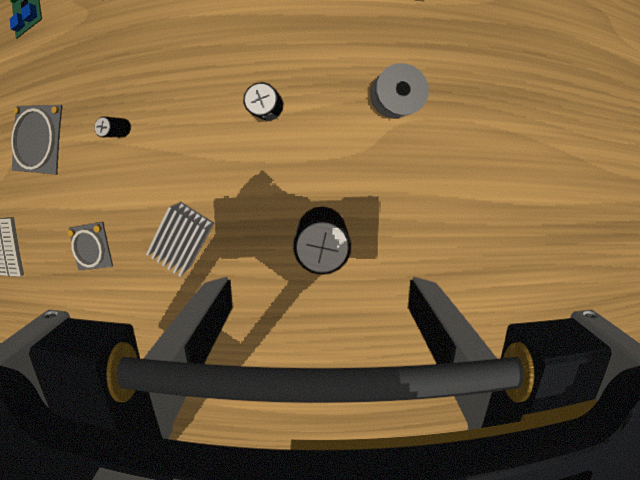

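Run:
```python
from h import *
s=snapshot("wrist"); print(robot.get_obs()["tool_pos"],robot.get_obs()["ee_rot"],s["origin"])
for n,uv,z in (("A",(322,246),.07),("C",(261,99),.054),("D",(103,127),.046),("Ha",(33,138),.012),("Hd",(87,249),.012)):
    p=fpix2w(s,uv,z); print(n,np.round(p*1000,1))
# refine A with top-edge circle check
g=s["img"].copy()
t=np.linspace(0,2*np.pi,60)
A=fpix2w(s,(322,246),.07)
for r,z in ((.026,.07),(.026,0)):
    for u in fw2pix(s,np.c_[A[0]+r*np.cos(t),A[1]+r*np.sin(t),0*t+z]): cv2.circle(g,tuple(int(round(x)) for x in u),0,(0,0,255),-1)
cv2.imwrite("pics/w1o.png",cv2.resize(g[180:300,250:400],None,fx=4,fy=4))
```

```text
[ 0.45377756 -0.2916405   0.20562348] [ 3.13896987e+00 -1.42469459e-03 -1.95913227e-02] [ 0.52841604 -0.29204756  0.38475002]
A [ 443.5 -293.2]
C [ 574.4 -241.9]
D [565.4 -74.7]
Ha [572.1  60. ]
Hd [429.2 -11.6]
```

View pics/w1o.png

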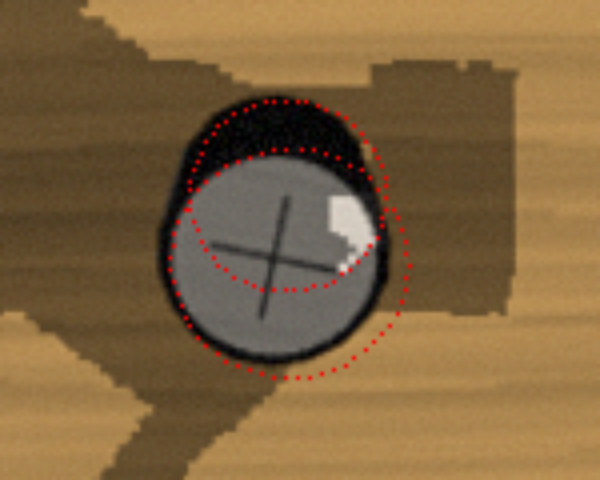

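>>> arm_command:
  commands: "-4 0 40 0 0 -0.5 1; -4 -1 45 0 0 -0.5 1; 0 0 45 0 0 0 1; 0 0 40 0 0 0 1; 0 0 0 0 0 0 1; 0 0 0 0 0 0 1"

```text
time: 3.82
tool_pos: [0.4434, -0.2984, 0.0356]
ee_rot: [3.133, -0.008, -0.013]
wrist_force: [0.0, -0.6, 1.5]
width: 0.0938
```

>>> arm_command:
  commands: "2 -7 15 0.4 -0.4 0 1; 0 0 0 0 0 0 1; 0 0 0 0 0 0 1"

```text
time: 4.2
tool_pos: [0.4482, -0.2933, 0.0242]
ee_rot: [3.135, -0.007, -0.014]
wrist_force: [0.0, 0.1, -0.2]
width: 0.094
```

Run:
```python
from h import *
for i in range(2):
    s=snapshot("wrist"); o=robot.get_obs();print(o["tool_pos"],o["ee_rot"],s["origin"])
cv2.imwrite("pics/w2.png",s["img"])
```

```text
[ 0.44807714 -0.29313918  0.02403106] [ 3.13553799 -0.00620389 -0.01355254] [ 0.52191937 -0.29263493  0.20370296]
[ 0.44791152 -0.29307623  0.02388567] [ 3.13573552 -0.00593299 -0.01360707] [ 0.52182377 -0.29254726  0.20350386]
```

View pics/w2.png

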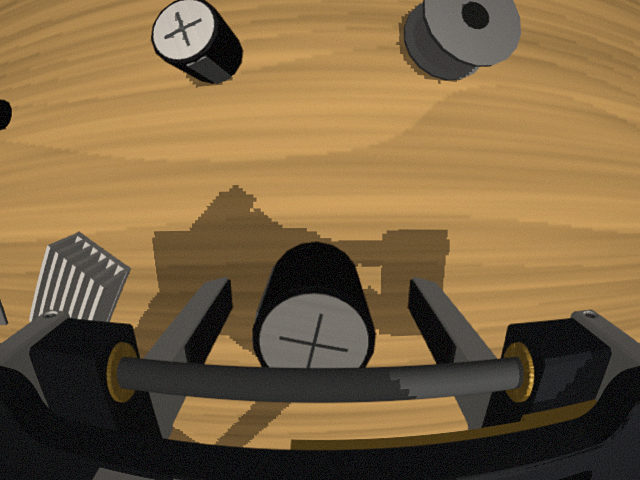

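>>> arm_command:
  commands: "-4 -3 3 0.3 -0.3 0 1; 0 0 0 0 0 0 1; 0 0 0 0 0 0 0; 0 0 0 0 0 0 0; 0 0 0 0 0 0 0; 0 0 0 0 0 0 0; 0 0 0 0 0 0 0; 0 0 0 0 0 0 0"

```text
time: 5.3
tool_pos: [0.4439, -0.2901, 0.0211]
ee_rot: [3.141, -0.001, -0.014]
wrist_force: [0.1, -0.7, -0.0]
width: 0.0516
```

>>> arm_command:
  commands: "0 0 -40 0 0 0 0; 0 0 -50 0 0 0 0; 0 0 -40 0 0 0 0; 14 -50 0 0 0 0 0; 14 -50 0 0 0 0 0; 14 -50 0 0 0 0 0; 14 -50 0 0 0 0 0; 14 -50 0 0 0 0 0; 14 -50 0 0 0 0 0; 14 -40 0 0 0 0 0; 0 0 0 0 0 0 0; 0 0 0 0 0 0 0"

```text
time: 6.8
tool_pos: [0.5463, 0.0594, 0.1486]
ee_rot: [-3.138, 0.01, -0.017]
wrist_force: [-0.6, 0.2, -2.7]
width: 0.0517
```

Run:
```python
from h import *
s=look("w3"); o=robot.get_obs();print(o["tool_pos"],o["ee_rot"],o["width"],o["time"],s["origin"])
s=snapshot("wrist"); cv2.imwrite("pics/w3b.png",s["img"]); o=robot.get_obs();print(o["tool_pos"],s["origin"],s["rotation"])
```

```text
[0.623 0.058 0.327] [ 2.872  0.004 -1.587] [371.64829954   0.         319.83845522]
capacitor_a tip 0.97 [318. 279.] [498.  63.]
capacitor_a tip 0.78 [592. 199.] [ 579. -234.]
capacitor_a tip 0.59 [454. 205.] [568. -64.]
capacitor_a box 0.88 [ 86. 191.  68.  59.]
capacitor_a box 0.83 [260. 235. 122. 134.]
capacitor_a box 0.64 [447. 194.  39.  32.]
capacitor_a box 0.59 [580. 188.  55.  36.]
holder_a tip 0.71 [ 37. 207.] [581. 374.]
holder_a tip 0.69 [310. 201.] [572.  69.]
holder_a tip 0.68 [105. 331.] [434. 307.]
holder_a box 0.65 [257. 150. 105.  96.]
holder_a box 0.58 [375. 350.  11.  15.]
holder_a box 0.56 [ 15. 176.  44.  59.]
[0.5466619  0.05854322 0.14934423] [-3.13734807  0.00840819 -0.01892325] 0.051545311394528816 7.05 [0.62294143 0.05790914 0.32692119]
[0.54672639 0.05859576 0.14940649] [0.62300017 0.05681663 0.3277329 ] [ 2.87342154  0.00430066 -1.58871159]
```

View pics/w3b.png

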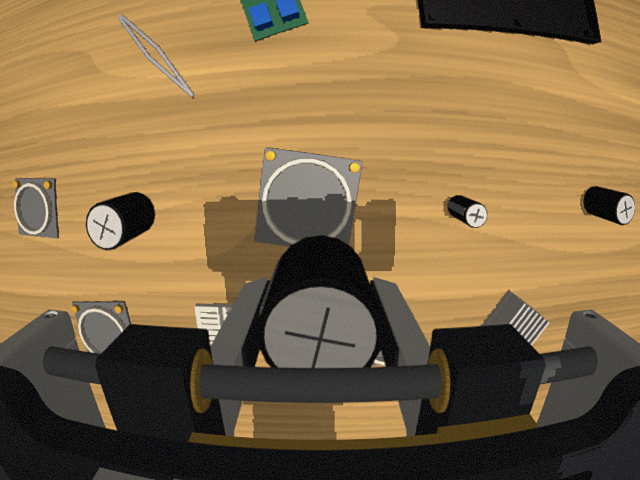

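```bash
cat >> h.py <<'E'
from scipy.optimize import brute
def ring(s,guess,ri,span=.02,proj=fw2pix):
    g=cv2.GaussianBlur(s["img"].min(axis=2).astype(np.float32),(3,3),0); t=np.linspace(0,2*np.pi,90,endpoint=False)
    def val(c,r):
        u=proj(s,np.c_[c[0]+r*np.cos(t),c[1]+r*np.sin(t),0*t+.012]).astype(np.float32)
        return cv2.remap(g,u[:,:1],u[:,1:],cv2.INTER_LINEAR).ravel()
    def cost(c): return -np.mean(np.clip(2*val(c,ri+.002)-val(c,ri-.005)-val(c,ri+.008),-40,120))
    sl=tuple(slice(g0-span,g0+span,.001) for g0 in guess)
    x,f,_,_=brute(cost,sl,full_output=True); return np.round(x*1000,1),round(f,1)
E
python3 - <<'E'
from h import *
s=snapshot("wrist"); o=robot.get_obs()
print("Ha",ring(s,(.57,.068),.035))
for z in (.195,.199): print("cap top",fpix2w(s,(320.5,329),z)*1000,o["tool_pos"])
for r in (.02,.025,.03): print(r,ring(s,(.58,.376),r),ring(s,(.436,.303),r))
c=snapshot("scene")
for nm,g in (("Hb?",(.436,.300)),("Hc?",(.581,.379)),("Ha",(.567,.07)),("Hd",(.428,-.003))):
    print(nm,[ (r,ring(c,g,r,proj=w2pix)) for r in (.02,.025,.03,.035)])
E
```

```text
Ha (array([573.9,  70.9]), np.float64(-93.5))
cap top [551.1449697   58.50526646] [0.54676601 0.05875133 0.14946685]
cap top [553.30995004  58.45725392] [0.54676601 0.05875133 0.14946685]
0.02 (array([587.1, 379.6]), np.float64(-43.5)) (array([439.2, 315.9]), np.float64(-52.3))
0.025 (array([581., 376.]), np.float64(-120.0)) (array([437.2, 311.2]), np.float64(-41.9))
0.03 (array([581.9, 368.3]), np.float64(-45.1)) (array([435.2, 306. ]), np.float64(-69.0))
Hb? [(0.02, (array([425. , 315.8]), np.float64(-22.2))), (0.025, (array([429.4, 312.8]), np.float64(-24.5))), (0.03, (array([432.7, 307.1]), np.float64(-75.5))), (0.035, (array([439.3, 310.1]), np.float64(-18.1)))]
Hc? [(0.02, (array([581.3, 370.4]), np.float64(-27.6))), (0.025, (array([580.1, 377.1]), np.float64(-87.7))), (0.03, (array([585.3, 380.7]), np.float64(-19.1))), (0.035, (array([587.1, 386.4]), np.float64(-15.5)))]
Ha [(0.02, (array([580.7,  58.4]), np.float64(-22.7))), (0.025, (array([579. ,  63.5]), np.float64(-23.1))), (0.03, (array([576.3,  69.1]), np.float64(-28.0))), (0.035, (array([572.2,  73.1]), np.float64(-59.9)))]
Hd [(0.02, (array([429.5,  -3.2]), np.float64(-33.0))), (0.025, (array([432. ,  -8.8]), np.float64(-17.3))), (0.03, (array([436.2, -14. ]), np.float64(-11.4))), (0.035, (array([445.6,  -8. ]), np.float64(-7.1)))]
```

>>> arm_command:
  commands: "13 -6 0 -0.2 0.5 0 0; 13 -6 30 0 0 0 0; 0 0 40 0 0 0 0; 0 0 20 0 0 0 0; 0 0 0 0 0 0 0; 0 0 0 0 0 0 0"

```text
time: 7.95
tool_pos: [0.5797, 0.0718, 0.0594]
ee_rot: [-3.14, -0.01, -0.019]
wrist_force: [0.2, 0.2, -1.1]
width: 0.0515
```

>>> arm_command:
  commands: "-6 0 12 0 -0.5 0 0; 0 0 8 0 0 0 0; 0 0 0 0 0 0 0; 0 0 0 0 0 0 0"

```text
time: 8.45
tool_pos: [0.5753, 0.0721, 0.0409]
ee_rot: [-3.14, -0.005, -0.019]
wrist_force: [0.3, 0.0, -1.8]
width: 0.0514
```

>>> arm_command:
  commands: "-2 0 8 0 -0.3 0 0; 0 0 6 0 0 0 0; 0 0 1 0 0 0 0; 0 0 0 0 0 0 0"

```text
time: 8.95
tool_pos: [0.5734, 0.0721, 0.0252]
ee_rot: [-3.14, -0.0, -0.019]
wrist_force: [0.0, 0.3, -0.7]
width: 0.0515
```

>>> arm_command:
  commands: "0 0 0.5 0 0 0 0; 0 0 0 0 0 0 0.8; 0 0 0 0 0 0 1; 0 0 0 0 0 0 1; 0 0 0 0 0 0 1; 0 0 0 0 0 0 1; 0 0 -40 0 0 0 1; 0 0 -50 0 0 0 1; 0 0 -40 0 0 0 1; 0 0 0 0 0 0 1; 0 0 0 0 0 0 1"

```text
time: 10.32
tool_pos: [0.5731, 0.0718, 0.1578]
ee_rot: [-3.14, 0.0, -0.019]
wrist_force: [1.5, -0.0, 0.6]
width: 0.0938
```

```bash
cat >> h.py <<'E'
def top(s,guess,r,h,span=.012,proj=fw2pix):
    # bright disc top of radius r at height h, on dark sleeve: chord of brightness inside minus just outside
    g=cv2.GaussianBlur(s["img"].min(axis=2).astype(np.float32),(3,3),0); t=np.linspace(0,2*np.pi,90,endpoint=False)
    def val(c,q):
        u=proj(s,np.c_[c[0]+q*np.cos(t),c[1]+q*np.sin(t),0*t+h]).astype(np.float32)
        return cv2.remap(g,u[:,:1],u[:,1:],cv2.INTER_LINEAR).ravel()
    def cost(c): return -np.mean(np.clip(val(c,r-.004)-val(c,r+.001),-40,100))
    x,f,_,_=brute(cost,tuple(slice(a-span,a+span,.001) for a in guess),full_output=True); return np.round(x*1000,1),round(f,1)
E
python3 - <<'E'
from h import *
s=look("w4"); o=robot.get_obs();print(o["tool_pos"],o["ee_rot"],o["width"],o["time"],s["origin"])
s=snapshot("wrist")
print("A",top(s,(.5735,.0715),.026,.074),"Ha",ring(s,(.5735,.0715),.035))
print("D",top(s,(.567,-.073),.011,.046),"Hd",ring(s,(.4295,-.003),.02))
c=snapshot("scene")
for n,g,r,h in (("A",(.5735,.0715),.026,.074),("D",(.567,-.073),.011,.046),("C",(.572,-.236),.016,.054),("B",(.562,.244),.021,.062)): print(n,top(c,g,r,h,proj=w2pix))
E
```

```text
[0.648 0.071 0.337] [ 2.882e+00  2.000e-03 -1.589e+00] [371.64829954   0.         319.83845522]
capacitor_a tip 0.92 [153. 235.] [571. 239.]
capacitor_a tip 0.91 [321. 230.] [572.  71.]
capacitor_a tip 0.68 [464. 229.] [571. -68.]
capacitor_a tip 0.59 [590. 225.] [ 575. -233.]
capacitor_a box 0.73 [457. 222.  39.  33.]
capacitor_a box 0.71 [582. 209.  54.  39.]
capacitor_a box 0.68 [284. 199.  70.  82.]
capacitor_a box 0.64 [105. 217.  66.  61.]
holder_a tip 0.96 [ 53. 228.] [583. 373.]
holder_a tip 0.65 [399. 354.] [435.  -9.]
holder_a box 0.94 [115. 319.  37.  37.]
holder_a box 0.87 [274. 180.  99.  99.]
holder_a box 0.58 [ 28. 198.  48.  63.]
[0.57287424 0.07183827 0.15733094] [-3.13995569e+00  1.35261876e-03 -1.94716089e-02] 0.09385760064548146 10.575 [0.64793982 0.07058304 0.33681615]
A (array([575.5,  68.8]), np.float64(-32.1)) Ha (array([572.3,  71. ]), np.float64(-79.5))
D (array([567.8, -69.3]), np.float64(-97.9)) Hd (array([432.4,  -5.9]), np.float64(-68.1))
A (array([573.4,  74.2]), np.float64(-22.3))
D (array([566.4, -67.3]), np.float64(-47.4))
C (array([ 576.1, -234.2]), np.float64(-50.7))
B (array([567. , 239.5]), np.float64(-70.0))
```

View pics/w4.png

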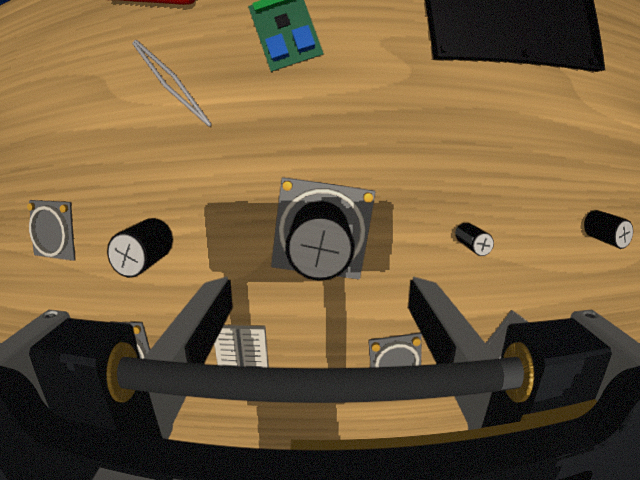

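>>> arm_command:
  commands: "-2 45 0 0 0 0 1; -2 50 0 0 0 0 1; -2 46 10 0 0 0 1; 0 0 40 0 0 0 1; 0 0 30 0 0 0 1; 0 0 0 0 0 0 1; 0 0 0 0 0 0 1"

```text
time: 11.55
tool_pos: [0.5644, -0.0732, 0.0745]
ee_rot: [-3.14, 0.001, -0.019]
wrist_force: [-0.2, 0.9, -0.1]
width: 0.094
```

Run:
```python
from h import *
s=snapshot("wrist"); s=snapshot("wrist"); o=robot.get_obs();print(o["tool_pos"],o["ee_rot"],o["time"])
print("D",top(s,(.567,-.070),.011,.046))
print("C",top(s,(.575,-.235),.016,.054))
```

```text
[ 0.56455795 -0.07307206  0.07480874] [-3.14005431e+00  4.33592002e-04 -1.82612477e-02] 11.65
D (array([567. , -69.9]), np.float64(-69.1))
C (array([ 578.3, -235.3]), np.float64(-96.9))
```

>>> arm_command:
  commands: "1 -2 25 0 0 0 1; 1 -1 25 0 0 0 1; 0 0 9 0 0 0 1; 0 0 0 0 0 0 1; 0 0 0 0 0 0 1"

```text
time: 12.28
tool_pos: [0.5726, -0.0702, 0.0229]
ee_rot: [3.14, -0.014, -0.016]
wrist_force: [1.5, -0.2, 0.7]
width: 0.0936
```

>>> arm_command:
  commands: "-5 0 7 0 -0.7 0 1; 0 0 0 0 0 0 1; 0 0 0 0 0 0 1; 0 0 0 0 0 0 1"

```text
time: 12.78
tool_pos: [0.5686, -0.0705, 0.0174]
ee_rot: [3.139, -0.005, -0.016]
wrist_force: [0.1, -0.9, 0.2]
width: 0.0938
```

>>> arm_command:
  commands: "-1.5 0 2 0 -0.3 0 1; 0 0 0 0 0 0 1; 0 0 0 0 0 0 0; 0 0 0 0 0 0 0; 0 0 0 0 0 0 0; 0 0 0 0 0 0 0; 0 0 0 0 0 0 0; 0 0 0 0 0 0 0; 0 0 0 0 0 0 0; 0 0 0 0 0 0 0"

```text
time: 14.02
tool_pos: [0.5671, -0.0704, 0.0154]
ee_rot: [3.139, 0.001, -0.016]
wrist_force: [-0.1, 0.4, 1.0]
width: 0.0215
```

>>> arm_command:
  commands: "0 0 -45 0 0 0 0; 0 0 -50 0 0 0 0; -34 -16 0 0 0 0 0; -34 -16 0 0 0 0 0; -34 -16 0 0 0 0 0; -34 -16 0 0 0 0 0; 0 0 0 0 0 0 0; 0 0 20 0 0 0 0; 0 0 20 0 0 0 0; 0 0 0 0 0 0 0; 0 0 0 0 0 0 0"

```text
time: 15.4
tool_pos: [0.4319, -0.0036, 0.0742]
ee_rot: [3.139, -0.005, -0.018]
wrist_force: [0.6, 0.6, -0.0]
width: 0.0213
```

Run:
```python
from h import *
s=snapshot("wrist"); s=snapshot("wrist"); o=robot.get_obs();print(o["tool_pos"],o["ee_rot"],o["time"],o["width"])
print("Hd",ring(s,(.430,-.005),.02,.015)); p=o["tool_pos"]
print("D",top(s,p[:2],.011,p[2]-.0155+.046,.015))
cv2.imwrite("pics/w5.png",s["img"])
```

```text
[ 0.43176413 -0.00357019  0.07425439] [ 3.13854821 -0.00508285 -0.01754626] 15.5 0.021480636079666233
Hd (array([431.6,  -5.4]), np.float64(-76.3))
D (array([434. ,  -3.5]), np.float64(-77.4))
```

View pics/w5.png

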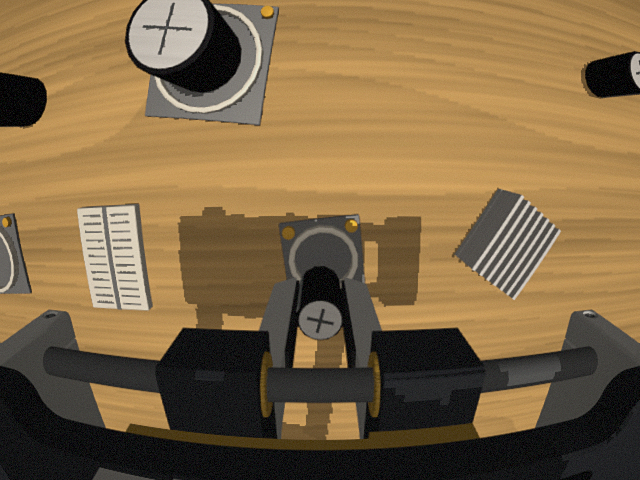

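>>> arm_command:
  commands: "-2 1 15 0 -0.3 0 0; 0 0 15 0 0 0 0; 0 0 6 0 0 0 0; 0 0 0 0 0 0 0; 0 0 0 0 0 0 0"

```text
time: 16.12
tool_pos: [0.4299, -0.0048, 0.036]
ee_rot: [3.138, 0.0, -0.018]
wrist_force: [0.6, -0.3, -0.1]
width: 0.0211
```

>>> arm_command:
  commands: "0 0 10 0.2 0 0 0; 0 0 6 0 0 0 0; 0 0 0 0 0 0 0; 0 0 0 0 0 0 0"

```text
time: 16.62
tool_pos: [0.4305, -0.0049, 0.0195]
ee_rot: [-3.141, -0.001, -0.018]
wrist_force: [0.1, -0.5, -0.4]
width: 0.0216
```

>>> arm_command:
  commands: "0 0 0 0 0 0 0.8; 0 0 0 0 0 0 1; 0 0 0 0 0 0 1; 0 0 0 0 0 0 1; 0 0 0 0 0 0 1; 0 0 -50 0 0 0 1; 0 0 -50 0 0 0 1; 29 46 0 0 0 0 1; 29 46 0 0 0 0 1; 29 46 0 0 0 0 1; 29 46 0 0 0 0 1; 29 46 0 0 0 0 1"

```text
time: 18.12
tool_pos: [0.576, -0.2407, 0.125]
ee_rot: [-3.142, -0.006, -0.011]
wrist_force: [0.2, 0.1, 0.8]
width: 0.0941
```

>>> arm_command:
  commands: "0 0 0 0 0 0 1; 0 0 20 0 0 0 1; 0 0 20 0 0 0 1; 0 0 0 0 0 0 1; 0 0 0 0 0 0 1"

```text
time: 18.75
tool_pos: [0.5761, -0.2413, 0.0832]
ee_rot: [-3.14, -0.004, -0.013]
wrist_force: [-0.4, -0.3, 0.3]
width: 0.0942
```

Run:
```python
from h import *
s=snapshot("wrist"); s=snapshot("wrist"); o=robot.get_obs();print(o["tool_pos"],o["ee_rot"],o["time"],o["width"])
print("C",top(s,(.577,-.235),.016,.054))
c=snapshot("scene"); print("D",top(c,(.4305,-.005),.011,.050,proj=w2pix)); cv2.imwrite("pics/w6.png",np.vstack([s["img"][:300],c["img"][150:400]]))
```

```text
[ 0.57623666 -0.2415018   0.08326671] [-3.13973127 -0.00459977 -0.0131863 ] 18.85 0.0939912272371242
C (array([ 577.4, -237.2]), np.float64(-68.0))
D (array([429.7,  -3.1]), np.float64(-43.5))
```

View pics/w6.png

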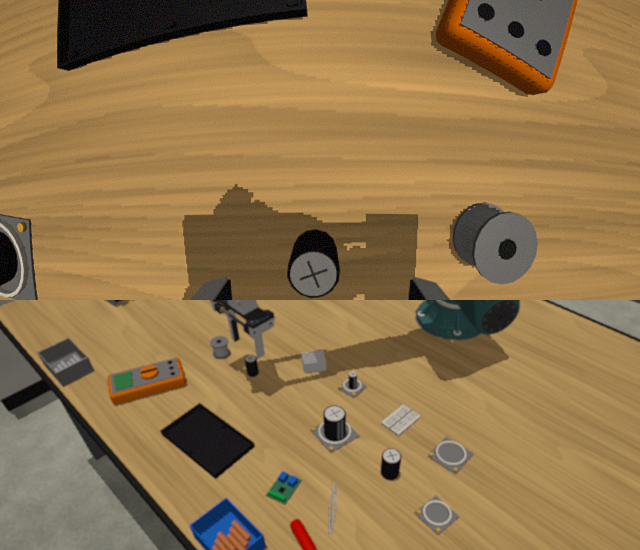

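>>> arm_command:
  commands: "0 -2 20 0 0 0 1; 0 -2 20 0 0 0 1; 0 0 15 0 0 0 1; 0 0 5 0 0 0 1; 0 0 0 0 0 0 1; 0 0 0 0 0 0 1"

```text
time: 19.65
tool_pos: [0.577, -0.2373, 0.0203]
ee_rot: [-3.14, -0.006, -0.013]
wrist_force: [0.2, 0.4, 0.1]
width: 0.094
```

>>> arm_command:
  commands: "0 0 2 0 -0.3 0 1; 0 0 0 0 0 0 1; 0 0 0 0 0 0 0; 0 0 0 0 0 0 0; 0 0 0 0 0 0 0; 0 0 0 0 0 0 0; 0 0 0 0 0 0 0; 0 0 0 0 0 0 0; 0 0 0 0 0 0 0; 0 0 0 0 0 0 0"

```text
time: 20.9
tool_pos: [0.5782, -0.238, 0.0202]
ee_rot: [3.141, -0.004, -0.013]
wrist_force: [0.2, -0.4, 0.1]
width: 0.0316
```

>>> arm_command:
  commands: "0 0 -45 0 0 0 0; 0 0 -50 0 0 0 0; 0 0 -35 0 0 0 0; 0 -50 0 0 0 0 0; 0 -50 0 0 0 0 0; 0 -50 0 0 0 0 0; 0 -50 0 0 0 0 0; 0 -50 0 0 0 0 0; 0 -50 0 0 0 0 0; 0 -50 0 0 0 0 0; 0 -50 0 0 0 0 0; 0 -50 0 0 0 0 0"

```text
time: 22.4
tool_pos: [0.5845, 0.2216, 0.1525]
ee_rot: [-3.141, -0.003, -0.022]
wrist_force: [0.8, -0.2, -0.5]
width: 0.032
```

>>> arm_command:
  commands: "0 -50 0 0 0 0 0; -1 -50 0 0 0 0 0; -1 -42 0 0 0 0 0; 0 0 20 0 0 0 0; 0 0 30 0 0 0 0; 0 0 10 0 0 0 0; 0 0 0 0 0 0 0; 0 0 0 0 0 0 0"

```text
time: 23.4
tool_pos: [0.5841, 0.3685, 0.0877]
ee_rot: [3.139, -0.0, -0.019]
wrist_force: [0.9, 0.3, -0.7]
width: 0.0314
```

Run:
```python
from h import *
s=snapshot("wrist"); s=snapshot("wrist"); o=robot.get_obs();print(o["tool_pos"],o["ee_rot"],o["time"],o["width"])
print("Hc",ring(s,(.581,.3765),.025,.015)); p=o["tool_pos"]
print("C",top(s,p[:2],.016,p[2]-.020+.054,.015)); print("B",top(s,(.565,.240),.021,.062),"Hb",ring(s,(.434,.306),.03))
```

```text
[0.58437998 0.36880145 0.08825152] [ 3.13906619e+00 -1.30183524e-03 -1.90268759e-02] 23.5 0.03141902537478368
Hc (array([582.6, 375.7]), np.float64(-68.5))
C (array([584.9, 369. ]), np.float64(-69.8))
B (array([569. , 238.9]), np.float64(-98.4)) Hb (array([436.2, 305.9]), np.float64(-27.6))
```

Target (582, 376); the capacitor sits on the tool axis.

>>> arm_command:
  commands: "-1 -4 15 0.1 0 0 0; -1 -3 20 0 0 0 0; 0 0 12 0 0 0 0; 0 0 0 0 0 0 0; 0 0 0 0 0 0 0"

```text
time: 24.12
tool_pos: [0.5825, 0.3764, 0.0382]
ee_rot: [3.141, -0.002, -0.019]
wrist_force: [0.9, 0.4, -0.3]
width: 0.0315
```

>>> arm_command:
  commands: "0 0 9 0 0 0 0; 0 0 5 0 0 0 0; 0 0 0 0 0 0 0; 0 0 0 0 0 0 0"

```text
time: 24.62
tool_pos: [0.5834, 0.3767, 0.0246]
ee_rot: [-3.141, -0.004, -0.019]
wrist_force: [0.2, -0.4, -0.8]
width: 0.0316
```

>>> arm_command:
  commands: "0 0 0.5 0 0 0 0; 0 0 0 0 0 0 0.8; 0 0 0 0 0 0 1; 0 0 0 0 0 0 1; 0 0 0 0 0 0 1; 0 0 0 0 0 0 1; 0 0 -50 0 0 0 1; 0 0 -50 0 0 0 1; -4 45 0 0 0 0 1; -4 45 0 0 0 0 1; -4 45 0 0 0 0 1; 0 0 0 0 0 0 1"

```text
time: 26.12
tool_pos: [0.5687, 0.2392, 0.1283]
ee_rot: [-3.141, -0.007, -0.017]
wrist_force: [0.7, 0.9, 0.6]
width: 0.0942
```

>>> arm_command:
  commands: "0 0 20 0 0 0 1; 0 0 15 0 0 0 1; 0 0 0 0 0 0 1; 0 0 0 0 0 0 1"

```text
time: 26.62
tool_pos: [0.5697, 0.242, 0.0932]
ee_rot: [-3.138, -0.009, -0.016]
wrist_force: [-0.8, 0.4, 0.2]
width: 0.094
```

Run:
```python
from h import *
s=snapshot("wrist"); s=snapshot("wrist"); o=robot.get_obs();print(o["tool_pos"],o["ee_rot"],o["time"],o["width"])
print("B",top(s,(.567,.240),.021,.062)); print("C",top(s,(.582,.376),.016,.058),"Hc",ring(s,(.582,.376),.025))
cv2.imwrite("pics/w7.png",s["img"])
```

```text
[0.56974833 0.2418304  0.09329635] [-3.13804655 -0.00917792 -0.01582383] 26.725 0.09420384715007582
B (array([568.4, 238.1]), np.float64(-61.4))
C (array([583.1, 376.1]), np.float64(-99.0)) Hc (array([581.7, 376.4]), np.float64(-102.2))
```

View pics/w7.png

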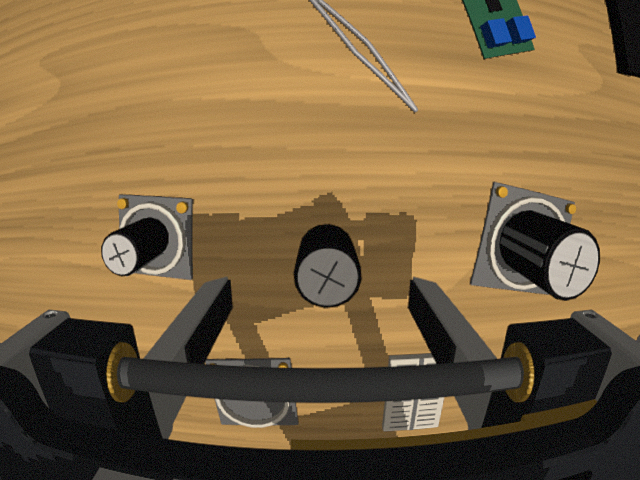

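>>> arm_command:
  commands: "-1 2 20 -0.2 -0.5 0 1; 0 1 20 0 0 0 1; 0 0 20 0 0 0 1; 0 0 10 0 0 0 1; 0 0 0 0 0 0 1; 0 0 0 0 0 0 1"

```text
time: 27.48
tool_pos: [0.5689, 0.2388, 0.0189]
ee_rot: [3.141, 0.001, -0.016]
wrist_force: [0.7, -0.1, -0.3]
width: 0.0938
```

>>> arm_command:
  commands: "0 0 0 0 0 0 0; 0 0 0 0 0 0 0; 0 0 0 0 0 0 0; 0 0 0 0 0 0 0; 0 0 0 0 0 0 0; 0 0 0 0 0 0 0; 0 0 0 0 0 0 0; 0 0 0 0 0 0 0"

```text
time: 28.48
tool_pos: [0.5705, 0.2392, 0.0216]
ee_rot: [-3.141, -0.004, -0.015]
wrist_force: [0.2, 0.8, 1.0]
width: 0.0417
```

>>> arm_command:
  commands: "0 0 -45 0 0 0 0; 0 0 -50 0 0 0 0; -34 -16 0 0 0 0 0; -34 -16 0 0 0 0 0; -34 -16 0 0 0 0 0; -33 -16 0 0 0 0 0; 0 0 0 0 0 0 0; 0 0 20 0 0 0 0; 0 0 10 0 0 0 0; 0 0 0 0 0 0 0; 0 0 0 0 0 0 0"

```text
time: 29.85
tool_pos: [0.4334, 0.306, 0.0863]
ee_rot: [-3.141, -0.001, -0.018]
wrist_force: [0.3, -0.8, -1.4]
width: 0.0417
```

Run:
```python
from h import *
s=snapshot("wrist"); s=snapshot("wrist"); o=robot.get_obs();print(o["tool_pos"],o["ee_rot"],o["time"],o["width"])
print("Hb",ring(s,(.435,.306),.03,.015)); p=o["tool_pos"]
print("B",top(s,p[:2],.021,p[2]-.0215+.062,.015))
c=snapshot("scene"); print(ring(c,(.435,.306),.03,.015,proj=w2pix))
```

```text
[0.43333913 0.3060573  0.08645234] [-3.14059022e+00 -1.52437396e-03 -1.81145571e-02] 29.95 0.041417541495172815
Hb (array([434.9, 305.8]), np.float64(-65.2))
B (array([432. , 306.3]), np.float64(-78.7))
(array([435.4, 308. ]), np.float64(-53.3))
```

>>> arm_command:
  commands: "2 0 15 0 0 0 0; 0 0 20 0 0 0 0; 0 0 10 0 0 0 0; 0 0 0 0 0 0 0; 0 0 0 0 0 0 0"

```text
time: 30.62
tool_pos: [0.4362, 0.3063, 0.0394]
ee_rot: [-3.14, -0.003, -0.018]
wrist_force: [0.7, 0.0, -1.0]
width: 0.0417
```

>>> arm_command:
  commands: "-1 0 8 0 0 0 0; 0 0 6 0 0 0 0; 0 0 0 0 0 0 0; 0 0 0 0 0 0 0"

```text
time: 31.12
tool_pos: [0.4361, 0.3069, 0.0259]
ee_rot: [-3.139, -0.005, -0.018]
wrist_force: [0.9, -0.3, -1.0]
width: 0.0416
```

>>> arm_command:
  commands: "0 0 1 0 0 0 0; 0 0 0 0 0 0 0; 0 0 0 0 0 0 0.8; 0 0 0 0 0 0 1; 0 0 0 0 0 0 1; 0 0 0 0 0 0 1; 0 0 0 0 0 0 1; 0 0 -50 0 0 0 1; 0 0 -50 0 0 0 1; 0 0 -50 0 0 0 1; 0 0 -30 0 0 0 1; 0 0 0 0 0 0 1"

```text
time: 32.62
tool_pos: [0.4348, 0.3061, 0.2099]
ee_rot: [-3.139, -0.004, -0.018]
wrist_force: [0.1, 0.3, 0.0]
width: 0.0941
```

Run:
```python
from h import *
s=snapshot("wrist"); s=snapshot("wrist"); o=robot.get_obs();print(o["tool_pos"],o["time"],o["width"])
print("B",top(s,(.435,.306),.021,.066),"Hb",ring(s,(.435,.306),.03,.015))
c=snapshot("scene"); e=snapshot("side")
for n,g,r,h,ri in (("A",(.5735,.0715),.026,.074,.035),("B",(.435,.306),.021,.066,.03),("C",(.582,.376),.016,.058,.025),("D",(.430,-.004),.011,.050,.02)):
    print(n,"scene",top(c,g,r,h,proj=w2pix),ring(c,g,ri,.012,proj=w2pix),"side",top(e,g,r,h,proj=w2pix))
for v,k in ((c,"scene"),(e,"side")):
  for q in ("solder_reel","heat_sink"): print(k,q,[(round(d["conf"],2),np.round(np.array(d["centre"])*[640,480])) for d in models.tip_of(q,v)])
a=cv2.resize(s["img"],(400,300)); b=cv2.resize(c["img"][150:400,180:500],(400,300)); d=cv2.resize(e["img"][140:420,200:470],(800,300),fx=0,fy=0)
cv2.imwrite("pics/f.png",np.vstack([np.hstack([a,b]),d]))
```

```text
[0.43327176 0.30525327 0.20609718] 32.725 0.09378451657957693
B (array([434.4, 307.5]), np.float64(-45.4)) Hb (array([435.3, 305.6]), np.float64(-69.9))
A scene (array([573.1,  74.1]), np.float64(-56.5)) (array([571.3,  72.6]), np.float64(-81.3)) side (array([572.5,  73.2]), np.float64(-51.6))
B scene (array([432.9, 308.3]), np.float64(-31.3)) (array([433.2, 307.6]), np.float64(-60.5)) side (array([432.4, 309.5]), np.float64(-9.6))
C scene (array([580.9, 378.2]), np.float64(-70.0)) (array([580.4, 377.4]), np.float64(-90.9)) side (array([580.4, 378.6]), np.float64(-33.9))
D scene (array([429.7,  -3. ]), np.float64(-42.7)) (array([429.5,  -3.9]), np.float64(-63.9)) side (array([428.8,  -4.2]), np.float64(-51.0))
scene solder_reel []
scene heat_sink [(0.94, array([318., 218.])), (0.26, array([351., 237.]))]
side solder_reel [(0.93, array([402., 392.])), (0.25, array([291., 299.]))]
side heat_sink [(0.63, array([292., 297.]))]
```

View pics/f.png

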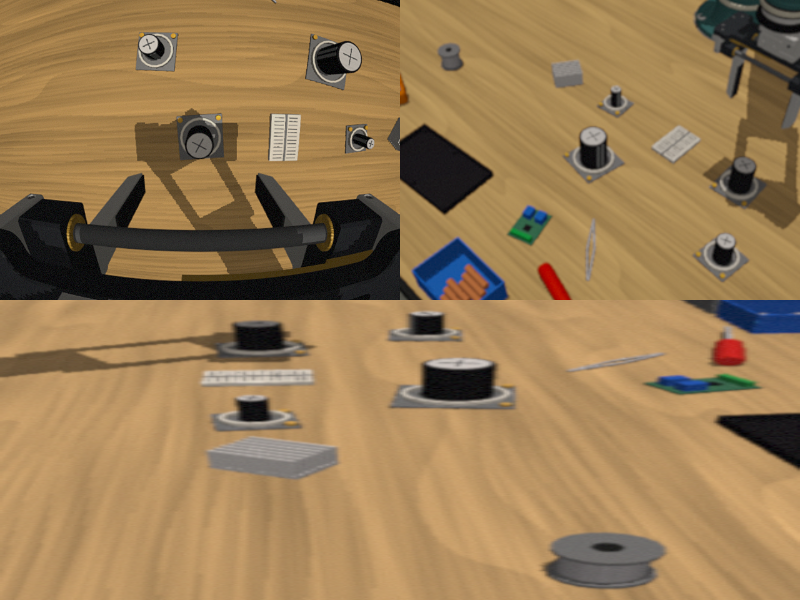

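All four capacitors stand upright inside their collars, within about 3 mm of centre. The reel and heat sink have not moved, and the gripper is clear, so I'm handing in.

```bash
python3 -c "
from bench import robot
print(robot.close_job())"
```

```text
the job is handed in; nothing more can be done
None
```

I moved all four capacitors into their own holders with top-down grasps and handed the job in at about 33 s of the 96 s allowed. No verdict was reported.

**Last checks:**
- **Position:** the final pictures show each capacitor upright inside its collar. The measured offsets from the collar centres are about 1–3 mm, against the 12 mm allowed.
- **Seating height:** this was judged from the arm's height when each capacitor was let go (4 to 5 mm above where it was gripped on the bench) and from the pictures. It was not measured directly.
- **Gripper:** it is open and clear, about 0.2 m above the table.
- **Reel and heat sink:** in the last side view both were within about 3 pixels of where they started, and neither was ever touched.

**Checks that failed or disagreed:**
- **Solder reel:** the network missed the reel in the last scene picture, though the reel is plainly visible there.
- **Capacitor b:** the side-view fit of its top was weak because it stood in the gripper's shadow. The wrist and scene fits agreed with each other.
- **Cameras:** positions measured from different cameras differed by up to about 3 mm for seated parts.

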